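# Pin the spring tester and hold it at the red mark

### The job

Couple the spring pull tester: take the headed pin from its wooden stand and push it down through the fork and lug holes until its head sits on the fork, and let go of it. Then pull the blue upright grip towards the near end of the tester until the yellow pointer stands over the red clip on the scale, and finish while still holding the grip there, because the spring pulls it back. Leave the terminal board, the multimeter and the black tape roll beside the tester alone.

Things in the scene. Friction and masses are not known exactly. Their poses are not given: they have to be found in the camera images.
- tester: Spring pull tester, fixed: grey bed 300 x 130 x 10 mm (x -160 to +140). Origin on the desk under the pin hole as it is at the start; +x points to its spring barrel, pull towards -x; heights here are above the desk. Aluminium barrel 36 mm across, top at 63 mm, x 47 to 132. White scale bar 14 mm wide, top at 38 mm, along x at y = -50 mm.
- pull_slide: Hand slide: blue upright grip, steel stem, steel fork of two level tines, 28 mm wide, 6 mm thick, tops at 39 and 57 mm. Origin and axes are the tester's until it moves. Slides only along the tester's x, about 1 N friction, from its inner stop (start) up to 58 mm towards -x. At the start its holes are in line with the lug's.
- fork_hole (a point): Centre of the fork's hole, on the upper tine's top face (57 mm above the desk). The vertical holes in both tines and in the lug between them are 12.5 mm across with small chamfers. Moves with the hand slide.
- grip (a point): Centre of the top face of the blue upright grip, 107 mm above the desk, 90 mm from the fork hole towards -x. The grip is a plate 14 mm thick along the tester's x, 50 mm wide along its y, free from 53 mm up to 107 mm.
- sprung_slide: Sprung slide: brass lug 8 mm thick between the tines, rod into the barrel, yellow pointer. Origin and axes are the tester's until it moves; slides up to 58 mm to -x against a spring that returns it: 3 N at home plus 0.1 N per mm. Only the pin couples it to the hand slide; with play in the holes it may follow up to 5 mm late.
- pointer_tip (a point): Tip of the yellow pointer over the middle line of the scale bar, 45 mm above the desk; at rest 30 mm along the tester's +x from its origin, y = -50 mm. Moves with the sprung slide.
- mark_clip: Red clip fixed on the scale bar, 8 mm wide along the scale, 18 mm across, top at 42 mm; it does not move. Origin on the desk under its middle, axes as the tester's. It stands 22 to 45 mm from the pointer's rest place towards -x.
- mark (a point): Middle of the red clip's top face; the pointer passes 3 mm above it. Axes as the tester's.
- pin: Loose headed pin, about 0.06 to 0.11 kg, upright: steel shank 10 mm across and 36 mm long with a 5 mm tapered tip, and a black knurled head above it: a collar 24 mm across and 3 mm high, then 22 mm across for 21 mm. Whole length 60 mm. Origin at the tip's end, z up along the pin to the head.
- pin_head (a point): Centre of the underside of the pin's head (36 mm above the tip, 24 mm below the top of the head).
- pin_stand: Fixed wooden block 56 x 56 x 40 mm with a 13 mm vertical hole in its middle, in which the pin stands at the start with its head resting on the block's top. Left or right of the tester. Origin at the centre of its underside.
- tape_roll: Black tape roll lying flat, 62 mm across, 19 mm high, left or right of the tester; leave alone. Origin at the centre of its underside.
- multimeter: Yellow and dark grey multimeter lying on its back, 164 x 82 x 48 mm, to the right; leave alone. Origin at the centre of its underside.
- terminal_rig: Terminal board: plywood base with five cream screw-terminal blocks, 95 x 165 x 56 mm, behind and to the right; leave alone. Origin at the centre of its underside.
Not all that is in view belongs to the job. Several things look just like the pin: the one meant starts farthest from the robot's base.

How it is judged:
On the way:
1. the pin is seated through fork and lug, its head on the fork, and let go, before the slide is pulled (z of pin_head in the frame of fork_hole below 0.003 m and horizontal distance between pin_head and fork_hole below 0.004 m and angle between pin's own z axis and vertical below 0.15 rad and contact force between the fingers and pin below 0.5 N and x of pointer_tip in the frame of tester above 0.024 m), for 0.2 s.
At the end, for the whole second after the job is handed in: Pointer tip within 4 mm of the red clip's middle along the scale, at rest; fingers on the blue grip (over 1.5 N), not touching the sprung slide or pin; pin seated: head under 3 mm above the fork, within 4 mm of the hole's centre, tilt under 0.15 rad (x of pointer_tip in the frame of mark between -0.004 and 0.004 m and z of pin_head in the frame of fork_hole below 0.003 m and horizontal distance between pin_head and fork_hole below 0.004 m and angle between pin's own z axis and vertical below 0.15 rad and contact force between the fingers and pull_slide above 1.5 N and contact force between each of the arm, the fingers and sprung_slide below 0.5 N and contact force between the fingers and pin below 0.5 N and linear speed of sprung_slide below 0.01 m/s); the arm keeps its last pose, push and grip.
It fails at once if the terminal board is moved more than 20 mm (distance of terminal_rig from where it was at the start of the episode above 0.02 m).
It fails at once if the multimeter is moved more than 20 mm (distance of multimeter from where it was at the start of the episode above 0.02 m).
It fails at once if the black tape roll is moved more than 20 mm (distance of tape_roll from where it was at the start of the episode above 0.02 m).
It also fails if it takes over 45 s, if anything falls off the work surface, if the arm or the gripper's body presses on something with over 40 N, if the wrist force passes 120 N, or if a joint passes its speed limit or range.

### The arm

A 6-joint arm with a two-finger parallel gripper is mounted at the origin on a cart in front of the work surface, level with it; the furniture and walls round the work are solid. World frame = base frame: x ahead of the robot, y to its left, z up, the work surface at z = 0. Lengths are in m, angles in rad, forces in N, time in s.
With the tool pointing down it reaches from about 0.3 to 0.875 m from the base axis. Payload 6.4 kg.
Tool frame: the origin (TCP) lies on the centre line of the jaws, within the pads' length; the fingertips stand 25 mm ahead of it and the grasp point (between the pads) lies 6 mm ahead of it (ctrl.tip_reach is the distance from the TCP to the fingertips, in m); z points along the fingers, y is the line along which they close (so a half turn about z gives the same grasp; the last joint's range is limited). The gripper opens to 85 mm and grips with 20 to 120 N. Pads are 22 mm wide; open, the fingers measure 114 mm over their backs; the gripper's body (76 mm by 85 mm) begins 54 mm behind the grasp point. The pads swing forward as they close: fully open they stand 13 mm farther back than shut.
Start: joints at [1.046, 0.181, 1.607, -0, 1.354, -0.206], TCP at [0.18, 0.546, 0.256] pointing down, gripper open.
Joint ranges: [-2.99, 2.99], [-0.89, 2.07], [0.3, 2.58], [-1.14, 4.28], [0, 2.63], [-3.12, 3.12]. Speed limits (rad/s): [2.57, 2.57, 3.01, 3.14, 3.14, 3.14].

### API

Orientations are given as a unit quaternion [w, x, y, z].
In Python, from bench import ctrl gives the robot as it stands.
- The arm moves only by the tool servo_tool, never from a script. Its argument "motion" is a list that holds one entry, the list of rows, each a list of 5 numbers: the shift along the tool's x, y, z in cm, then the turn about the tool's z in degrees, then the closure, from -1 (fully open) to 1 (shut). In form: [[[dx, dy, dz, twist, claw], ...]]. A call has 1 to 5 rows; each row is the pose to reach, as a shift and turn from the pose commanded when the call began, along the tool's axes at that moment; what a row does not reach only later rows make up. A row lasts 1/10 s, in which the tool goes at most 50 mm and 8.59 degrees, less where a joint would pass 70% of its speed; a pose out of reach is approached as far as the arm can. A call with a gripper value outside its range is refused whole. The fingers move at their own pace and stop on an object; the grip force is fixed at half the most. Time passes only in rows, so rows that repeat a pose let the fingers close. It gives the time, the measured TCP pose, the force, the opening and the grip force at its end, in the units of the state.
- ctrl.get_obs(): the state, without advancing time (a new reading comes with each control period).
- ctrl.camera(name): name is "scene" or "top"; returns a dict with "pixels" (384x512x3 uint8, red, green, blue), "depth" (384x512 float32, m along the optical axis (not along the pixel's ray), 0 where there is no reading), "fx", "fy", "cx", "cy" (pixels), "R" (3x3) and "t" (3): a world point X has camera coordinates R X + t. Camera axes: x right, y down, z forward; pixel columns grow to the right and rows downward; lengths in m; the calibration is good to about 2 mm. A picture is of the moment at which its call begins.
- ctrl.hand_in(): hands the job in; it is judged then, once.
The state is a dict: "time_s": time; "q": joint angles; "dq": joint speeds; "joint_efforts": joint torques, N m; "eef_pos": TCP position; "eef_rot": TCP orientation; "wrist_force": force on the tool from outside, world axes, zero at the start; "torque": the same for the moment, N m; "opening": opening from 0.0 (shut) to 1.0 (fully open); "grasp_force": force on a finger pad.
Only numpy, scipy, OpenCV 4.12 (cv2) and the standard library are available. Lean on these libraries where they do the work, as an engineer would, in place of code of your own. Each camera call takes 0.05 s, during which the arm holds its last target. There are 200 camera calls.

## Working session

There is one attempt and no reset: what is moved stays moved. The work goes in short steps, Python scripts to look and compute and a tool call to move; the robot and the scene stay as the last step left them, time stands still between calls to the robot, and variables do not carry over. Pictures are saved under pics/ and viewed, at most 10 in all, crops included, and the job is handed in when it is done.

Besides the shell and the picture viewer there is one more tool, called in YAML: its name, and indented under it one key for each argument. servo_tool: Moves the arm, as the interface text tells. Its arguments: {"type":"object","properties":{"motion":{"type":"array"}},"required":["motion"]}

```bash
mkdir -p pics; cat > h.py <<'E'
import numpy as np, cv2
from bench import ctrl
def snap(n,f):
    c=ctrl.camera(n); np.savez(f'pics/{f}.npz',**c); cv2.imwrite(f'pics/{f}.png',cv2.cvtColor(c['pixels'],cv2.COLOR_RGB2BGR)); return c
def load(f): return dict(np.load(f'pics/{f}.npz'))
def px(c,u,v,z=None):
    "world point of pixel; at height z if given, else by depth"
    r=np.array([(u-c['cx'])/c['fx'],(v-c['cy'])/c['fy'],1.]); R,t=c['R'],c['t']; o=-R.T@t; d=R.T@r
    if z is None: return o+d*c['depth'][int(round(v)),int(round(u))]
    return o+d*(z-o[2])/d[2]
def crop(f,u0,v0,w,h,k,out):
    im=cv2.imread(f'pics/{f}.png')[v0:v0+h,u0:u0+w]; cv2.imwrite(f'pics/{out}.png',cv2.resize(im,None,fx=k,fy=k,interpolation=cv2.INTER_CUBIC))
E
python3 - <<'E'
from h import *
for n in('scene','top'):
    c=snap(n,n+'0'); print(n,-c['R'].T@c['t'],c['fx'],c['R'].round(2).tolist())
o=ctrl.get_obs();print(o['time_s'],o['eef_pos'],o['eef_rot'],ctrl.tip_reach)
a=cv2.imread('pics/scene0.png');b=cv2.imread('pics/top0.png')
E
```

```text
scene [-0.17530622  0.51460924  0.54001896] 373.2302753511916 [[-0.65, -0.76, 0.0], [-0.33, 0.28, -0.9], [0.68, -0.59, -0.43]]
top [ 0.41989004 -0.09836176  1.40568201] 435.81880601765624 [[-0.03, -1.0, -0.02], [-0.99, 0.03, -0.1], [0.1, 0.01, -0.99]]
0.1 [0.17996324 0.54564222 0.25546959] [-2.97899114e-04  1.58720065e-01  9.87323298e-01 -7.46386283e-04] 0.025
```

View pics/top0.png

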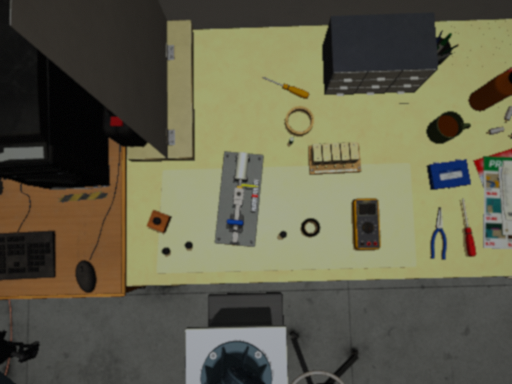

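View pics/scene0.png

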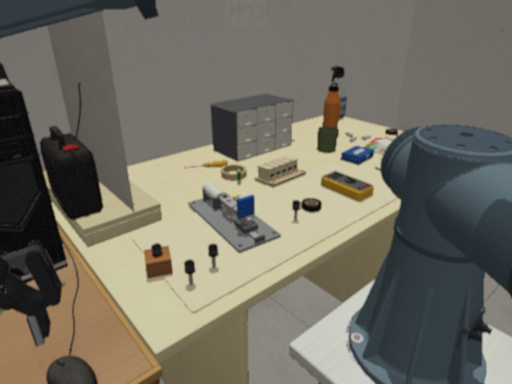

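The top view shows pin-like things at (158,221) in the wooden stand, and at (167,251), (189,245) and (282,235). A small thing lies at (290,142). The stand's pin fits the description, but I'll check it in crops.

```bash
python3 - <<'E'
from h import *
crop('top0',140,130,160,130,3.7,'a'); crop('scene0',130,150,200,150,3.9,'b')
a=cv2.imread('pics/a.png');b=cv2.imread('pics/b.png')
cv2.imwrite('pics/b1.png',b); cv2.imwrite('pics/a1.png',cv2.resize(cv2.imread('pics/top0.png')[130:260,140:300],(800,592)[::1],interpolation=cv2.INTER_CUBIC)[:, :800])
c=load('top0')
for u,v in[(158,221),(167,251),(189,245),(282,235),(290,142)]: p=px(c,u,v);print((u,v),p.round(3),np.hypot(*p[:2]).round(3))
E
```

```text
(158, 221) [0.489 0.227 0.065] 0.539
(167, 251) [0.396 0.201 0.06 ] 0.444
(189, 245) [0.413 0.133 0.064] 0.434
(282, 235) [ 0.436 -0.154  0.061] 0.462
(290, 142) [ 0.734 -0.19   0.024] 0.759
```

View pics/a.png

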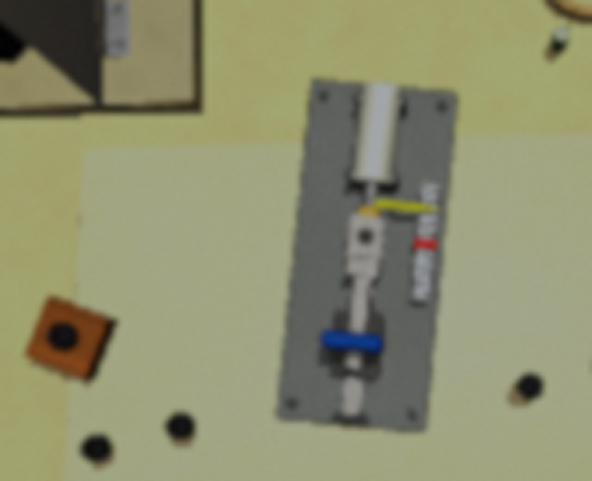

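View pics/b.png

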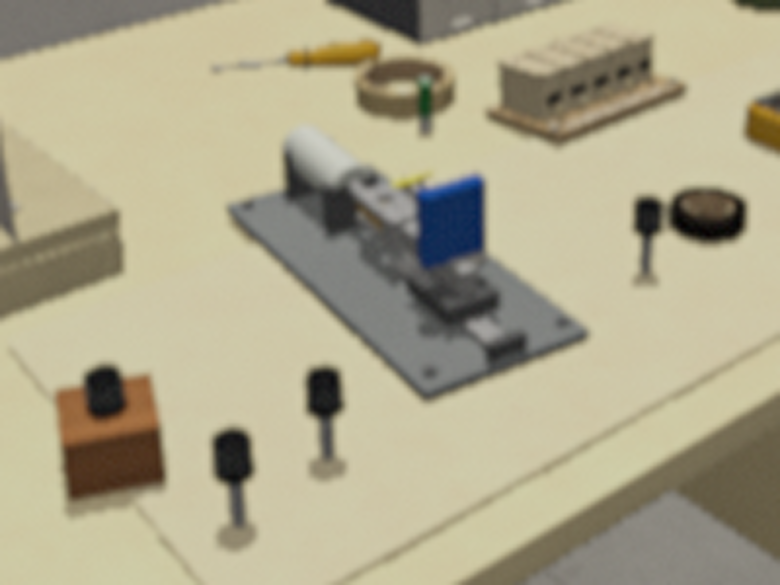

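Crop a (top): the stand's pin head is at top px (157,221) and the fork hole at (239,194). The blue grip is at (235,222), the yellow pointer tip at (257,186) and the red clip at (255,196). Crop b (scene): the pin candidates are the one in the stand at (157,250), loose ones at (190,272), (213,256) and (296,208), and a green driver bit that isn't a pin. The stand's pin is the one meant: it's the only one in the wooden stand and the farthest (0.539 m against 0.43–0.46 m). Next I'll refine the positions.

```bash
cat >> h.py <<'E'
def cen(c,u0,v0,r,sel,z):
    "weighted centroid in window -> world at z"
    u,v=np.meshgrid(np.arange(u0-r,u0+r+1),np.arange(v0-r,v0+r+1))
    w=sel(c['pixels'][v0-r:v0+r+1,u0-r:u0+r+1].astype(float)); s=w.sum()
    uu,vv=(u*w).sum()/s,(v*w).sum()/s
    return np.array([uu,vv]).round(2),px(c,uu,vv,z)
def dark(p,th): g=p.mean(2); return np.clip(th-g,0,None)
E
python3 - <<'E'
from h import *
c=load('top0'); P=c['pixels'].astype(int)
print(P[216:227,152:163].mean(2).astype(int)); print(P[189:199,233:245].mean(2).astype(int))
print('head',cen(c,157,221,5,lambda p:dark(p,60),.062))
print('hole',cen(c,239,194,2,lambda p:dark(p,110),.056))
print('grip',cen(c,235,222,9,lambda p:np.clip(p[...,2]-p[...,0]-50,0,None),.107))
print('clip',cen(c,255,196,5,lambda p:np.clip(p[...,0]-p[...,1]-50,0,None),.042))
print('ptr',cen(c,250,186,8,lambda p:np.clip(np.minimum(p[...,0],p[...,1])-p[...,2]-50,0,None),.045))
# bed outline
g=P.astype(np.uint8); hsv=cv2.cvtColor(g,cv2.COLOR_RGB2HSV)
m=np.zeros(hsv.shape[:2],np.uint8); roi=(slice(145,255),slice(210,270))
m[roi]=((hsv[...,1]<50))[roi]*255
m=cv2.morphologyEx(m,cv2.MORPH_CLOSE,np.ones((9,9)))
k=max(cv2.findContours(m,0,2)[0],key=cv2.contourArea)
w=np.array([px(c,*q[0],.01)[:2] for q in k]).astype(np.float32)
r=cv2.minAreaRect(w*1000); print(r); print(cv2.boxPoints(r))
# stand orientation
m=((hsv[...,0]<16)&(hsv[...,1]>130)).astype(np.uint8)*255; m2=np.zeros_like(m); m2[205:240,140:178]=m[205:240,140:178]
k=max(cv2.findContours(m2,0,2)[0],key=cv2.contourArea); print(cv2.minAreaRect(np.array([px(c,*q[0],.04)[:2]*1000 for q in k],np.float32)))
E
```

```text
[[66 64 60 59 57 58 59 62 64 65 63]
 [64 56 45 38 36 38 42 51 61 66 66]
 [59 44 28 21 21 22 23 32 47 61 66]
 [54 36 19 15 17 18 18 20 35 54 64]
 [49 29 15 15 18 19 19 17 28 49 62]
 [47 27 15 15 18 19 18 16 26 47 62]
 [55 37 22 16 15 15 14 15 29 50 62]
 [64 50 33 24 20 17 19 25 41 56 63]
 [71 64 51 41 36 33 37 44 56 62 65]
 [72 71 66 64 61 56 58 63 65 66 67]
 [70 72 72 73 71 70 71 72 71 69 68]]
[[ 99 116 137 146 146 145 144 145 140 131 112  94]
 [101 119 139 148 143 141 142 146 145 141 124 103]
 [100 118 138 140 130 120 123 133 142 141 124 103]
 [100 118 133 125  98  80  84 107 132 134 115  98]
 [100 119 132 114  75  53  59  88 124 131 113  98]
 [ 99 120 135 117  79  56  62  92 125 134 119 102]
 [ 93 121 139 131 104  84  88 112 134 135 115 100]
 [ 94 125 145 142 132 123 123 134 141 133 109  96]
 [101 130 145 146 144 141 140 143 144 133 110  96]
 [105 128 137 136 136 137 137 140 140 130 110  97]]
head (array([156.56, 220.55]), array([0.4905985 , 0.23272523, 0.062     ]))
hole (array([238.33, 193.43]), array([ 0.56866015, -0.02198878,  0.056     ]))
grip (array([234.54, 221.69]), array([ 0.47863046, -0.01173256,  0.107     ]))
clip (array([254.37, 195.45]), array([ 0.56238879, -0.07155905,  0.042     ]))
ptr (array([247.79, 185.13]), array([ 0.59532523, -0.05173502,  0.045     ]))
((547.6771850585938, -22.376548767089844), (190.21144104003906, 323.2190246582031), 88.35800170898438)
[[ 383.40884 -112.8124 ]
 [ 706.4951  -122.07403]
 [ 711.94556   68.0593 ]
 [ 388.85925   77.32093]]
((489.7019958496094, 232.5370635986328), (56.741180419921875, 54.434608459472656), 67.83453369140625)
```

```bash
cat >> h.py <<'E'
from scipy.spatial.transform import Rotation as Ro
YAW=np.deg2rad(-6.5); EX=np.array([np.cos(YAW),np.sin(YAW)]); EY=np.array([-EX[1],EX[0]])
def goto(x,y,z):
    o=ctrl.get_obs(); q=np.array(o['eef_rot']); R=Ro.from_quat(q[[1,2,3,0]]).as_matrix()
    d=R.T@(np.array([x,y,z])-o['eef_pos'])*100
    a=np.rad2deg(np.arctan2(R[1,1],R[0,1])); tw=-((90+np.rad2deg(YAW)-a+90)%180-90)
    print('t',o['time_s'],'pos',np.round(o['eef_pos'],4),'shift cm',d.round(2),'twist',round(tw,2),'F',np.round(o['wrist_force'],1),'op',o['opening'],'gf',o['grasp_force'],'tilt',np.round(R[:,2],4))
E
python3 -c "
from h import *
goto(.4906,.2327,.14)"
```

```text
t 0.1 pos [0.18   0.5456 0.2555] shift cm [-39.31 -19.96  11.56] twist -11.77 F [-0.8  0.   0.1] op 0.9975368591255416 gf 0.0 tilt [-8.0e-04 -1.4e-03 -1.0e+00]
```

servo_tool:
  motion:
    - [[-4.4, -2.2, 0, -3, -1], [-8.8, -4.4, 1, -6, -1], [-13.2, -6.6, 2, -9, -1], [-17.6, -8.8, 3, -11.8, -1], [-22, -11, 4, -11.8, -1]]

```text
time_s: 0.6
eef_pos: [0.3549, 0.3716, 0.2159]
eef_rot: [-0.0, 0.055, 0.998, -0.0]
wrist_force: [1.1, -0.1, -0.1]
opening: 0.995
grasp_force: 0.0
```

```bash
python3 -c "
from h import *
goto(.4906,.2327,.14)"
```

```text
t 0.6 pos [0.3549 0.3716 0.2159] shift cm [-15.03 -12.3    7.59] twist 0.14 F [ 1.1 -0.1 -0.1] op 0.9947787244995544 gf 0.0 tilt [-1.e-04 -1.e-04 -1.e+00]
```

servo_tool:
  motion:
    - [[-3.8, -3.1, 1.9, 0, -1], [-7.6, -6.2, 3.8, 0, -1], [-11.4, -9.3, 5.7, 0, -1], [-15, -12.3, 7.6, 0, -1], [-15, -12.3, 7.6, 0, -1]]

```text
time_s: 1.1
eef_pos: [0.4909, 0.2301, 0.138]
eef_rot: [-0.001, 0.059, 0.998, -0.001]
wrist_force: [0.3, -0.9, -0.4]
opening: 0.998
grasp_force: 0.0
```

```bash
python3 -c "
from h import *
goto(.4906,.2327,.069)"
```

```text
t 1.1 pos [0.4909 0.2301 0.138 ] shift cm [0.04 0.26 6.9 ] twist -0.23 F [ 0.3 -0.9 -0.4] op 0.9977701510076212 gf 0.0 tilt [-0.0025 -0.0018 -1.    ]
```

servo_tool:
  motion:
    - [[0, 0.2, 2.3, 0, -1], [0, 0.2, 4.6, 0, -1], [0, 0.2, 6.0, 0, -1], [0, 0.2, 6.9, 0, -1], [0, 0.2, 6.9, 0, -1]]

```text
time_s: 1.6
eef_pos: [0.4885, 0.2363, 0.0704]
eef_rot: [-0.001, 0.056, 0.998, -0.0]
wrist_force: [1.0, 0.5, -0.2]
opening: 0.999
grasp_force: 0.0
```

```bash
python3 -c "
from h import *
goto(.4906,.2327,.069)"
```

```text
t 1.6 pos [0.4885 0.2363 0.0704] shift cm [-0.25 -0.33  0.14] twist 0.07 F [ 1.   0.5 -0.2] op 0.9987476066658465 gf 0.0 tilt [-2.2e-03 -5.0e-04 -1.0e+00]
```

servo_tool:
  motion:
    - [[0, 0, 0.1, 0, -1], [0, 0, 0.1, 0, -1], [0, 0, 0.1, 0, -1]]

```text
time_s: 1.9
eef_pos: [0.4901, 0.2363, 0.0714]
eef_rot: [0.001, 0.056, 0.998, 0.0]
wrist_force: [0.4, 0.4, -0.1]
opening: 1.001
grasp_force: 0.0
```

```bash
python3 -c "
from h import *
goto(.4906,.2327,.069)"
```

```text
t 1.9 pos [0.4901 0.2363 0.0714] shift cm [-0.09 -0.35  0.24] twist 0.05 F [ 0.4  0.4 -0.1] op 1.000891422999478 gf 0.0 tilt [ 1.6e-03  4.0e-04 -1.0e+00]
```

servo_tool:
  motion:
    - [[-0.1, -0.3, 0.2, 0, -1], [-0.1, -0.3, 0.2, 0, -1], [-0.1, -0.3, 0.2, 0, -1]]

```text
time_s: 2.2
eef_pos: [0.4902, 0.2328, 0.0685]
eef_rot: [0.0, 0.057, 0.998, 0.0]
wrist_force: [0.2, 0.8, -0.9]
opening: 0.996
grasp_force: 0.0
```

```bash
python3 -c "
from h import *
goto(.4906,.2327,.069)
c=snap('scene','s1');crop('s1',110,200,110,90,7,'s1c')"
```

```text
t 2.2 pos [0.4902 0.2328 0.0685] shift cm [-0.04 -0.01 -0.05] twist 0.02 F [ 0.2  0.8 -0.9] op 0.9959516875431484 gf 0.0 tilt [ 0.  0. -1.]
```

View pics/s1c.png

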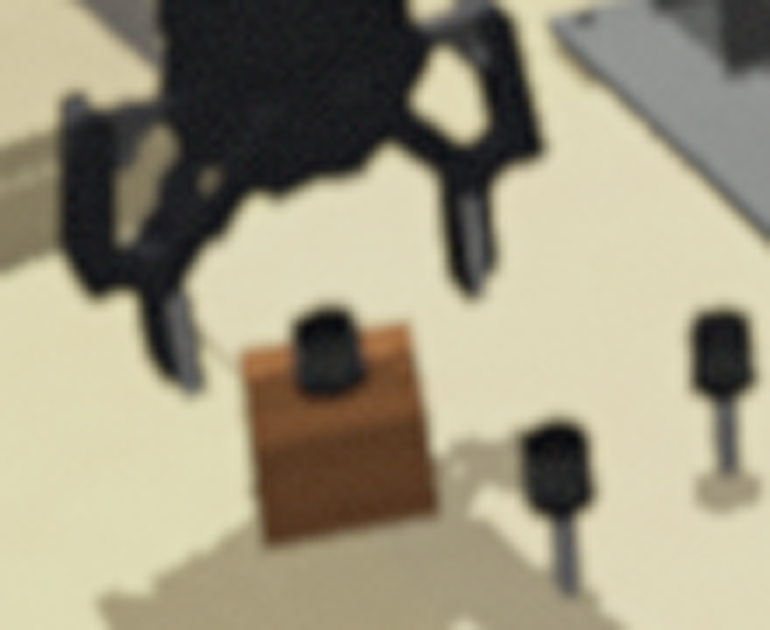

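The crop shows the stand's pin head at (328,350), midway between the fingertips at (190,385) and (475,290). Closing the gripper now.

servo_tool:
  motion:
    - [[0, 0, 0, 0, 1], [0, 0, 0, 0, 1], [0, 0, 0, 0, 1], [0, 0, 0, 0, 1], [0, 0, 0, 0, 1]]

```text
time_s: 2.75
eef_pos: [0.4904, 0.2331, 0.0688]
eef_rot: [0.0, 0.056, 0.998, 0.0]
wrist_force: [-0.3, -0.1, -0.6]
opening: 0.23
grasp_force: 58.6
```

servo_tool:
  motion:
    - [[0, 0, 0, 0, 1], [0, 0, 0, 0, 1], [0, 0, 0, 0, 1]]

```text
time_s: 3.05
eef_pos: [0.4904, 0.2331, 0.0687]
eef_rot: [0.0, 0.056, 0.998, 0.0]
wrist_force: [1.0, 0.1, 3.6]
opening: 0.234
grasp_force: 58.7
```

```bash
python3 -c "
from h import *
goto(.4906,.2327,.069)"
```

```text
t 3.05 pos [0.4904 0.2331 0.0687] shift cm [-0.02 -0.03 -0.03] twist 0.04 F [1.  0.1 3.6] op 0.23358941505640846 gf 58.68094325065613 tilt [ 6.e-04  2.e-04 -1.e+00]
```

servo_tool:
  motion:
    - [[0, 0, -1.5, 0, 1], [0, 0, -4, 0, 1], [0, 0, -6.5, 0, 1], [0, 0, -8.2, 0, 1], [0, 0, -8.2, 0, 1]]

```text
time_s: 3.55
eef_pos: [0.4918, 0.2333, 0.1536]
eef_rot: [0.002, 0.056, 0.998, 0.001]
wrist_force: [1.2, 0.6, -0.6]
opening: 0.232
grasp_force: 59.8
```

```bash
python3 -c "
from h import *
goto(.5687,-.022,.15)"
```

```text
t 3.55 pos [0.4918 0.2333 0.1536] shift cm [-10.51 -24.51   0.38] twist 0.04 F [ 1.2  0.6 -0.6] op 0.23203289983994296 gf 59.76269066333771 tilt [ 0.005  0.001 -1.   ]
```

servo_tool:
  motion:
    - [[-1.7, -4, 0, 0, 1], [-3.4, -8, 0, 0, 1], [-5.1, -12, 0, 0, 1], [-6.8, -16, 0, 0, 1], [-8.5, -20, 0, 0, 1]]

```text
time_s: 4.05
eef_pos: [0.5515, 0.0231, 0.1494]
eef_rot: [-0.001, 0.056, 0.998, 0.0]
wrist_force: [1.2, -0.5, -0.3]
opening: 0.233
grasp_force: 59.8
```

servo_tool:
  motion:
    - [[-1, -2.5, 0, 0, 1], [-2, -4.5, 0, 0, 1], [-2, -4.5, 0, 0, 1], [-2, -4.5, 0, 0, 1], [-2, -4.5, 0, 0, 1]]

```text
time_s: 4.55
eef_pos: [0.566, -0.0212, 0.1497]
eef_rot: [-0.001, 0.056, 0.998, 0.0]
wrist_force: [0.3, -0.4, -0.6]
opening: 0.231
grasp_force: 59.8
```

```bash
python3 -c "
from h import *
goto(.5687,-.022,.14)
c=snap('scene','s2');crop('s2',170,120,130,100,6,'s2c')"
```

```text
t 4.55 pos [ 0.566  -0.0212  0.1497] shift cm [-0.27 -0.05  0.97] twist 0.08 F [ 0.3 -0.4 -0.6] op 0.23108447597260467 gf 59.79263126850128 tilt [-1.7e-03  7.0e-04 -1.0e+00]
```

View pics/s2c.png

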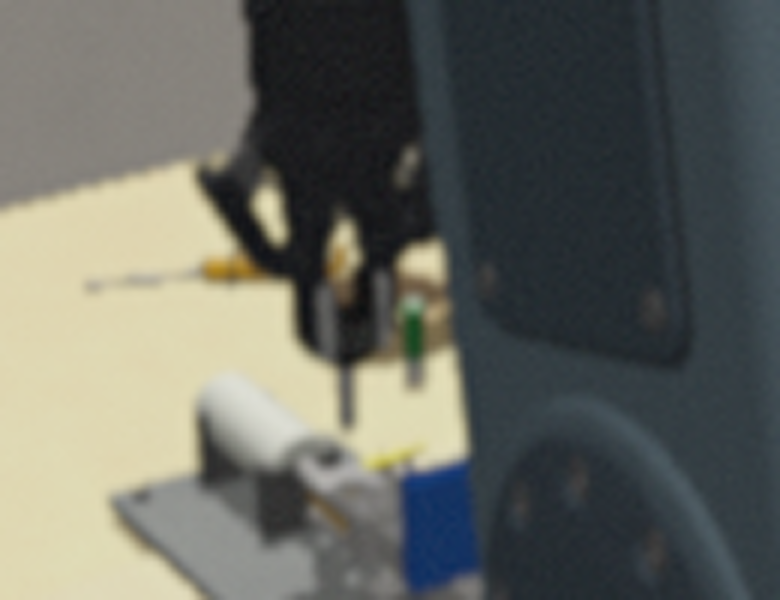

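```bash
cat >> h.py <<'E'
def proj(c,X): p=c['R']@np.array(X)+c['t']; return np.array([c['fx']*p[0]/p[2]+c['cx'],c['fy']*p[1]/p[2]+c['cy']])
E
python3 - <<'E'
from h import *
c=load('s2')
print('tip pred',proj(c,[.566,-.0212,.085]),'obs',(227.3,190.8))
c0=load('scene0'); print('hole pred',proj(c0,[.5687,-.022,.057])); 
print(c0['pixels'][186:202,216:236].mean(2).astype(int))
print('pin start pred head top',proj(c0,[.4906,.2327,.064]), c0['pixels'].shape)
# pin shank columns by row
for v in range(178,194): print(v,c['pixels'][v,220:236].mean(1).astype(int) if 0 else c['pixels'][v,220:236].mean(1).astype(int))
E
```

```text
tip pred [227.75058121 191.75845814] obs (227.3, 190.8)
hole pred [227.72628627 200.39828675]
[[188 189 189 189 190 188 189 189 189 189 189 189 189 190 190 190 190 191
  190 192]
 [192 190 189 190 190 190 190 189 189 189 191 190 191 191 190 190 191 190
  190 191]
 [197 193 190 189 188 191 189 190 190 190 190 191 190 191 189 191 191 191
  191 191]
 [199 197 194 191 189 189 191 190 190 191 191 191 191 191 191 191 191 191
  190 191]
 [199 199 198 194 191 188 188 189 189 190 191 191 191 191 191 190 190 191
  192 191]
 [198 199 199 195 190 184 182 181 181 183 188 191 191 191 191 192 190 191
  190 189]
 [195 195 192 185 176 167 163 161 160 166 178 187 190 191 191 191 190 191
  190 189]
 [187 182 171 156 142 132 131 135 135 139 155 172 183 188 191 189 190 189
  190 189]
 [176 160 140 122 114 111 109 112 110 106 122 148 166 179 187 190 188 185
  187 186]
 [156 135 116 109 112 112 103  95  86  77  94 125 145 165 179 187 182 175
  176 174]
 [135 113 103 109 125 128 109  83  66  64  88 122 140 154 168 175 167 155
  150 149]
 [106  92  87 105 132 144 130 103  87  94 115 139 150 156 163 160 146 1
[... 840 characters left out ...]

184 [206 206 206 207 204 183 136  97 118 166 199 207 207 207 208 207]
185 [206 206 206 207 204 187 141  97 116 165 200 206 208 207 207 208]
186 [206 206 206 207 207 194 147  99 116 166 200 208 208 208 207 208]
187 [206 206 206 207 209 197 151 101 116 166 200 208 208 208 208 207]
188 [206 206 207 207 208 197 150 101 113 165 200 208 207 208 208 207]
189 [206 206 206 207 209 197 153 102 112 164 198 208 208 208 208 208]
190 [208 206 206 207 206 198 162 117 125 170 199 208 209 208 207 207]
191 [209 201 200 197 199 195 176 149 155 186 204 208 208 208 207 207]
192 [193 184 179 178 178 181 182 176 184 199 208 208 207 207 207 206]
193 [157 148 146 150 150 155 168 181 193 204 208 208 207 206 206 206]
```

servo_tool:
  motion:
    - [[-0.2, -0.05, 0.8, 0, 1], [-0.2, -0.05, 1.8, 0, 1], [-0.2, -0.05, 2.1, 0, 1], [-0.2, -0.05, 2.1, 0, 1], [-0.2, -0.05, 2.1, 0, 1]]

```text
time_s: 5.1
eef_pos: [0.5688, -0.0229, 0.1292]
eef_rot: [-0.0, 0.056, 0.998, 0.0]
wrist_force: [-0.4, -0.3, 0.4]
opening: 0.237
grasp_force: 59.8
```

```bash
python3 - <<'E'
from h import *
goto(.5683,-.022,.1217)
c0=load('scene0'); print(c0['pixels'][195:208,220:236].mean(2).astype(int))
c=snap('scene','s3');print(c['pixels'][183:205,220:236].mean(2).astype(int)); crop('s3',200,160,60,60,10,'s3c')
E
```

```text
t 5.1 pos [ 0.5688 -0.0229  0.1292] shift cm [0.06 0.08 0.75] twist 0.04 F [-0.4 -0.3  0.4] op 0.23670980599701613 gf 59.7863495349884 tilt [-4.e-04  1.e-04 -1.e+00]
[[112 112 103  95  86  77  94 125 145 165 179 187 182 175 176 174]
 [125 128 109  83  66  64  88 122 140 154 168 175 167 155 150 149]
 [132 144 130 103  87  94 115 139 150 156 163 160 146 126 117 129]
 [123 145 147 138 132 135 142 151 155 157 157 153 138 116 101 116]
 [ 99 131 148 157 157 158 151 147 144 143 148 152 147 130 114 107]
 [ 72 103 132 151 161 160 147 130 121 121 134 149 155 150 135 119]
 [ 54  76 102 127 148 153 146 131 124 126 137 151 160 158 152 136]
 [ 46  57  73  96 122 143 149 148 146 148 151 153 158 160 158 148]
 [ 45  57  69  77  94 119 139 149 155 160 160 157 158 159 161 153]
 [ 48  75  88  83  74  89 109 131 148 160 164 161 160 158 160 150]
 [ 53  80 101  93  78  75  82 104 131 150 159 160 156 149 145 137]
 [ 50  71  90  94  86  77  74  80 100 122 137 143 138 127 130 131]
 [ 49  63  78  87  92  87  79  71  78  91 103 108 108 118 137 146]]
[[ 92  44  39  67  92  91  64  37  30  37  42  45  65  99 152 
[... 712 characters left out ...]
 153 196 207 205 201 203 203]
 [128 126 116 109 100  89  84  88 101 149 190 204 200 192 193 191]
 [141 143 123  95  79  76  84  92 104 144 180 192 185 172 167 164]
 [149 160 146 118 103 107 118 118 121 149 175 177 162 143 132 143]
 [138 163 165 155 146 145 151 148 145 158 171 167 149 124 114 132]
 [112 146 165 171 167 160 158 155 150 154 156 154 142 123 111 115]
 [ 83 118 144 157 157 145 138 133 130 126 125 129 127 119 113 107]
 [ 60  87 106 122 126 123 117 115 112 108 111 114 119 119 116 109]
 [ 55  68  80  89 101 110 114 113 115 115 115 117 119 123 120 113]
 [ 55  67  81  83  88  98 108 115 118 123 124 121 122 123 122 115]
 [ 57  82  99  95  86  86  95 105 113 121 128 124 120 120 120 114]]
```

View pics/s3c.png

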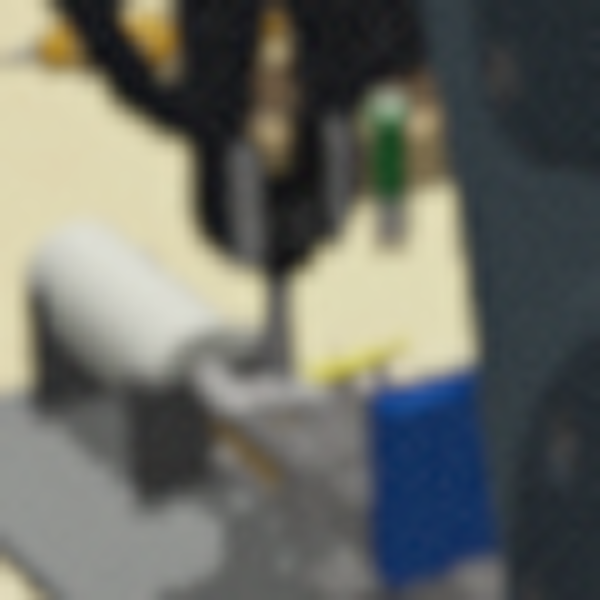

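```bash
python3 - <<'E'
from h import *
th=np.linspace(0,2*np.pi,60)
def cyl(c,x,y,zr):
    pts=[proj(c,[x+r*np.cos(a),y+r*np.sin(a),z]) for z,r in zr for a in th]
    h=cv2.convexHull(np.array(pts,np.float32)); m=cv2.moments(h); return np.array([m['m10'],m['m01']])/m['m00']
head=[(.04,.012),(.043,.012),(.064,.011)]
from scipy.optimize import fsolve
def blob(c,u0,v0,r,sub):
    w=c['pixels'][v0-r:v0+r+1,u0-r:u0+r+1].astype(float).mean(2); w=np.clip((sub-w)/(sub-18),0,1)
    u,v=np.meshgrid(np.arange(u0-r,u0+r+1),np.arange(v0-r,v0+r+1)); return np.array([(u*w).sum(),(v*w).sum()])/w.sum()
for f,u,v,r in(('top0',156,221,6),('scene0',156,250,7)):
    c=load(f)
    if f=='scene0': print(c['pixels'][241:260,148:166].mean(2).astype(int))
    for s in(45,52,58):
        b=blob(c,u,v,r,s); print(f,s,b.round(2),fsolve(lambda p:cyl(c,p[0],p[1],head)-b,[.49,.233]).round(4))
c=load('top0');print('top hole',px(c,238.36,193.43,.057).round(4))
c=load('scene0');print('scene hole',px(c,228.35,200.4,.057).round(4))
c=load('s3'); 
for z in(.07,.085): print(proj(c,[.5688,-.0229,z]))
E
```

```text
top0 45 [156.56 220.57] [0.4912 0.2357]
top0 52 [156.56 220.55] [0.4912 0.2357]
top0 58 [156.56 220.55] [0.4913 0.2357]
[[192 192 192 192 193 193 192 191 189 189 190 190 192 192 192 192 192 192]
 [191 192 192 192 193 190 185 177 172 172 173 180 188 192 192 192 192 191]
 [191 192 191 192 186 176 161 140 128 128 132 148 171 187 192 192 192 192]
 [191 192 190 180 164 138 109  82  69  65  72  97 140 175 189 190 191 190]
 [192 192 186 158 120  80  50  33  28  28  26  50 103 155 178 180 178 175]
 [193 191 177 134  73  36  26  24  24  23  23  29  74 123 150 153 149 142]
 [190 188 172 122  54  22  24  24  26  24  21  28  50  87 114 117 113 110]
 [175 173 156 111  54  25  23  26  27  24  24  27  41  69  93 103 102 102]
 [142 137 124  92  55  34  22  28  24  33  31  35  43  67  95 105 105 104]
 [109 107 101  83  58  37  28  29  28  34  35  30  39  65  92 104 108 107]
 [104 102 101  86  60  40  32  34  34  40  34  30  36  58  86 103 108 106]
 [105 104 103  90  63  36  33  35  37  32  36  33  33  48  77  98 106 106]
 [107 106 104  92  66  35  34  31  32  32  31  31  27  40  68  95 104 107]
 [106 107 105  94  60  36  27  29  24  26  27  25  26  43  74  98 106 105]
 [104 108 105  97  69  38  22  23  22  23  26  30  41  66  91 103 110 106]
 [105 105 106 100  83  60  39  35  31  37  46  57  70  88 104 109 111 111]
 [105 104 107 104 100  85  68  62  65  68  81  89  95 107 112 114 115 115]
 [106 107 107 109 108 105  95  93  93  95 105 109 112 113 113 114 112 111]
 [108 111 111 111 112 114 110 110 110 109 114 113 113 108 110 108 105 103]]
scene0 45 [156.34 250.28] [0.4904 0.2345]
scene0 52 [156.4  250.41] [0.4899 0.2347]
scene0 58 [156.43 250.44] [0.4897 0.2347]
top hole [ 0.5685 -0.0221  0.057 ]
scene hole [ 0.5676 -0.0233  0.057 ]
[227.81313032 196.10848194]
[227.63513819 191.23091018]
```

servo_tool:
  motion:
    - [[0.08, -0.17, 0, 0, 1], [0.08, -0.17, 0.2, 0, 1], [0.08, -0.17, 0.4, 0, 1], [0.08, -0.17, 0.4, 0, 1]]

```text
time_s: 5.55
eef_pos: [0.5676, -0.0246, 0.1251]
eef_rot: [-0.0, 0.056, 0.998, 0.0]
wrist_force: [0.3, 0.5, -0.6]
opening: 0.229
grasp_force: 59.8
```

```bash
python3 - <<'E'
from h import *
goto(.5679,-.0246,.1217)
E
```

```text
t 5.55 pos [ 0.5676 -0.0246  0.1251] shift cm [-0.03  0.    0.34] twist 0.03 F [ 0.3  0.5 -0.6] op 0.22879396362391827 gf 59.78643000125885 tilt [-6.e-04  2.e-04 -1.e+00]
```

Descending slowly and watching the force. The tip enters at TCP z = 0.1217.

servo_tool:
  motion:
    - [[0, 0, 0.3, 0, 1], [0, 0, 0.5, 0, 1], [0, 0, 0.7, 0, 1], [0, 0, 0.7, 0, 1]]

```text
time_s: 5.95
eef_pos: [0.5676, -0.0245, 0.118]
eef_rot: [-0.0, 0.056, 0.998, 0.0]
wrist_force: [-0.7, -0.3, -0.7]
opening: 0.231
grasp_force: 59.8
```

servo_tool:
  motion:
    - [[0, 0, 0.2, 0, 1], [0, 0, 0.4, 0, 1], [0, 0, 0.6, 0, 1], [0, 0, 0.6, 0, 1]]

```text
time_s: 6.35
eef_pos: [0.5676, -0.0245, 0.112]
eef_rot: [-0.0, 0.056, 0.998, 0.0]
wrist_force: [-0.1, 0.8, -0.9]
opening: 0.233
grasp_force: 59.8
```

servo_tool:
  motion:
    - [[0, 0, 0.3, 0, 1], [0, 0, 0.6, 0, 1], [0, 0, 0.9, 0, 1], [0, 0, 0.9, 0, 1]]

```text
time_s: 6.75
eef_pos: [0.5675, -0.0246, 0.1028]
eef_rot: [-0.0, 0.056, 0.998, 0.0]
wrist_force: [-0.4, 1.3, -0.0]
opening: 0.234
grasp_force: 59.8
```

servo_tool:
  motion:
    - [[0, 0, 0.3, 0, 1], [0, 0, 0.6, 0, 1], [0, 0, 0.9, 0, 1], [0, 0, 0.9, 0, 1]]

```text
time_s: 7.15
eef_pos: [0.5676, -0.0246, 0.0939]
eef_rot: [-0.0, 0.056, 0.998, 0.0]
wrist_force: [-1.3, 0.8, -1.3]
opening: 0.23
grasp_force: 59.8
```

servo_tool:
  motion:
    - [[0, 0, 0.3, 0, 1], [0, 0, 0.6, 0, 1], [0, 0, 0.75, 0, 1], [0, 0, 0.75, 0, 1]]

```text
time_s: 7.55
eef_pos: [0.5677, -0.0245, 0.0866]
eef_rot: [-0.0, 0.056, 0.998, 0.0]
wrist_force: [0.4, 2.5, -1.9]
opening: 0.231
grasp_force: 59.8
```

servo_tool:
  motion:
    - [[0, 0, 0.05, 0, 1], [0, 0, 0.1, 0, 1], [0, 0, 0.1, 0, 1]]

```text
time_s: 7.85
eef_pos: [0.5678, -0.0245, 0.086]
eef_rot: [-0.0, 0.056, 0.998, 0.0]
wrist_force: [-1.8, 2.9, 0.2]
opening: 0.233
grasp_force: 59.8
```

servo_tool:
  motion:
    - [[0, 0.02, 0.05, 0, 1], [0, 0.05, 0.1, 0, 1], [0, 0.05, 0.1, 0, 1]]

```text
time_s: 8.15
eef_pos: [0.5679, -0.0245, 0.0857]
eef_rot: [-0.0, 0.056, 0.998, -0.0]
wrist_force: [-5.0, 0.7, 6.7]
opening: 0.23
grasp_force: 60.7
```

servo_tool:
  motion:
    - [[0, 0, 0, 0, -0.2], [0, 0, 0, 0, -0.2], [0, 0, 0, 0, -0.2], [0, 0, 0, 0, -0.2], [0, 0, 0, 0, -0.2]]

```text
time_s: 8.65
eef_pos: [0.568, -0.0242, 0.0849]
eef_rot: [0.0, 0.056, 0.998, -0.0]
wrist_force: [0.7, -0.1, -0.0]
opening: 0.603
grasp_force: 0.0
```

servo_tool:
  motion:
    - [[0, 0, -1, 0, -1], [0, 0, -3, 0, -1], [0, 0, -6, 0, -1], [0, 0, -8, 0, -1], [0, 0, -8, 0, -1]]

```text
time_s: 9.15
eef_pos: [0.5703, -0.0247, 0.1692]
eef_rot: [0.004, 0.056, 0.998, -0.001]
wrist_force: [0.6, -0.4, 0.2]
opening: 0.996
grasp_force: 0.0
```

```bash
python3 - <<'E'
from h import *
goto(.4784,-.0141,.165)
c=snap('scene','s4');crop('s4',180,150,80,80,7,'s4c')
E
```

```text
t 9.15 pos [ 0.5703 -0.0247  0.1692] shift cm [9.26 0.02 0.35] twist 0.04 F [ 0.6 -0.4  0.2] op 0.9960088451785485 gf 0.0 tilt [ 0.0071 -0.0018 -1.    ]
```

View pics/s4c.png

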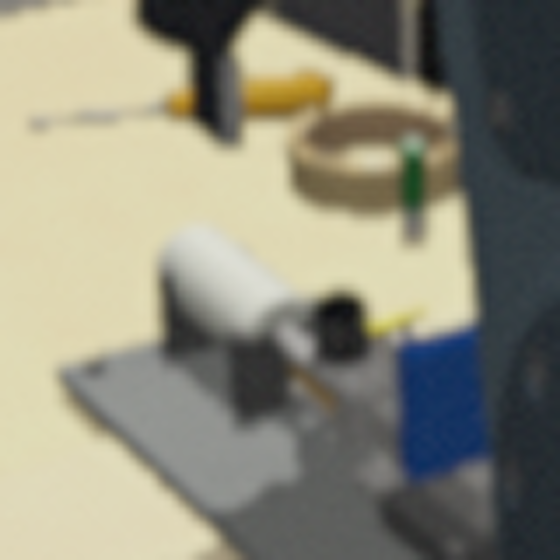

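The pin head, at crop (338,325), sits flush and upright on the fork, and the yellow pointer at (395,322) hasn't moved. Going to the grip.

servo_tool:
  motion:
    - [[3.5, 0, 0, 0, -1], [7, 0, 0.2, 0, -1], [9.1, 0, 0.4, 0, -1], [9.1, 0, 0.4, 0, -1], [9.1, 0, 0.4, 0, -1]]

```text
time_s: 9.7
eef_pos: [0.4774, -0.0138, 0.1605]
eef_rot: [-0.0, 0.057, 0.998, 0.0]
wrist_force: [0.5, 0.1, 0.7]
opening: 1.003
grasp_force: 0.0
```

```bash
python3 - <<'E'
from h import *
goto(.4784,-.0141,.092)
E
```

```text
t 9.7 pos [ 0.4774 -0.0138  0.1605] shift cm [-0.1  -0.01  6.85] twist 0.02 F [0.5 0.1 0.7] op 1.0027899137059872 gf 0.0 tilt [-2.e-04  1.e-04 -1.e+00]
```

servo_tool:
  motion:
    - [[-0.1, 0, 2, 0, -1], [-0.1, 0, 4, 0, -1], [-0.1, 0, 6, 0, -1], [-0.1, 0, 6.8, 0, -1], [-0.1, 0, 6.8, 0, -1]]

```text
time_s: 10.2
eef_pos: [0.4782, -0.0139, 0.0917]
eef_rot: [-0.001, 0.056, 0.998, 0.0]
wrist_force: [1.0, 0.2, -0.6]
opening: 1.0
grasp_force: 0.0
```

servo_tool:
  motion:
    - [[0, 0, 0, 0, 1], [0, 0, 0, 0, 1], [0, 0, 0, 0, 1], [0, 0, 0, 0, 1], [0, 0, 0, 0, 1]]

```text
time_s: 10.7
eef_pos: [0.4797, -0.0126, 0.0946]
eef_rot: [0.001, 0.057, 0.998, 0.001]
wrist_force: [-0.1, 9.0, 6.4]
opening: 0.576
grasp_force: 62.6
```

servo_tool:
  motion:
    - [[0, 0, 0, 0, 1], [0, 0, 0, 0, 1]]

```text
time_s: 10.9
eef_pos: [0.4796, -0.0125, 0.0945]
eef_rot: [0.001, 0.057, 0.998, 0.001]
wrist_force: [-0.2, 9.2, 6.9]
opening: 0.575
grasp_force: 62.6
```

```bash
python3 - <<'E'
from h import *
goto(.4784,-.0141,.092)
c=snap('top','t4'); snap('scene','s5')
Y=lambda p:np.clip(np.minimum(p[...,0],p[...,1])-p[...,2]-50,0,None)
for f in('top0','t4'):
    c=load(f); print(f,'ptr',cen(c,255,186,4,Y,.045),'clip',cen(c,255,196,5,lambda p:np.clip(p[...,0]-p[...,1]-50,0,None),.042))
crop('t4',220,170,60,70,8,'t4c')
E
```

```text
t 10.9 pos [ 0.4796 -0.0125  0.0945] shift cm [ 0.1  -0.17  0.25] twist -0.01 F [-0.2  9.2  6.9] op 0.5752881723031511 gf 62.55906701087952 tilt [ 0.0029  0.0024 -1.    ]
top0 ptr (array([252.57, 185.56]), array([ 0.59352389, -0.06675082,  0.045     ])) clip (array([254.37, 195.45]), array([ 0.56238879, -0.07155905,  0.042     ]))
t4 ptr (array([252.64, 185.56]), array([ 0.59351439, -0.06694376,  0.045     ])) clip (array([254.37, 195.44]), array([ 0.56242124, -0.07154889,  0.042     ]))
```

View pics/t4c.png

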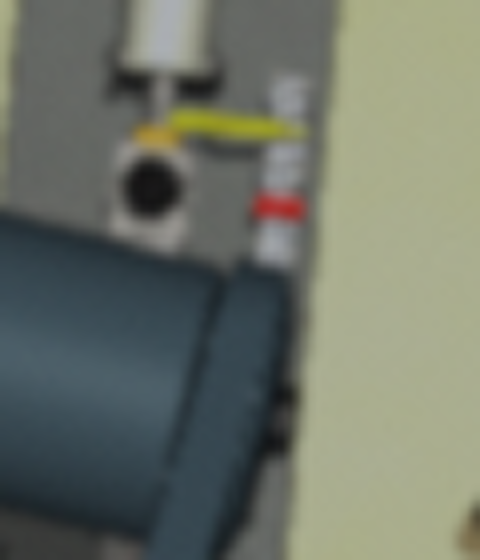

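The top crop shows the pin head at (150,187) seated on the fork, the pointer tip at (300,131) and the red clip at (280,208). The pull needed is about 30.5 mm plus play, so I'll pull slowly.

servo_tool:
  motion:
    - [[0.5, 0, 0, 0, 1], [1, 0, 0, 0, 1], [1.5, 0, 0, 0, 1], [2, 0, 0, 0, 1], [2.5, 0, 0, 0, 1]]

```text
time_s: 11.5
eef_pos: [0.456, -0.0097, 0.0946]
eef_rot: [0.003, 0.057, 0.998, 0.001]
wrist_force: [8.7, 11.1, -0.4]
opening: 0.578
grasp_force: 63.3
```

servo_tool:
  motion:
    - [[0.3, 0, 0, 0, 1], [0.5, 0, 0, 0, 1], [0.5, 0, 0, 0, 1], [0.5, 0, 0, 0, 1]]

```text
time_s: 11.9
eef_pos: [0.4509, -0.009, 0.0946]
eef_rot: [0.003, 0.057, 0.998, 0.001]
wrist_force: [6.1, 11.6, 1.7]
opening: 0.576
grasp_force: 63.6
```

```bash
cat > m.py <<'E'
from h import *
import sys
goto(.4784,-.0141,.092)
f=sys.argv[1]; c=snap('top',f)
# shift of pointer & pin head vs t4, by template matching along the scale axis
def up(f,k=8): return cv2.resize(cv2.cvtColor(load(f)['pixels'],cv2.COLOR_RGB2BGR),None,fx=k,fy=k,interpolation=cv2.INTER_CUBIC)
hsv=lambda p:np.clip(np.minimum(p[...,0],p[...,1])-p[...,2]-50,0,None)
def ptr(f):
    P=load(f)['pixels'].astype(float); w=hsv(P); w[:, :247]=0; w[:,260:]=0; w[:178]=0; w[208:]=0
    v,u=np.mgrid[:384,:512]; return (u*w).sum()/w.sum(),(v*w).sum()/w.sum()
a,b=ptr('t4'),ptr(f); d=(px(c,*b,.047)-px(c,*a,.047))[:2]; print('ptr px',a,b,'moved mm along x,y',(d@EX*1000).round(2),(d@EY*1000).round(2))
crop(f,220,170,60,70,8,f+'c')
E
python3 m.py t5
```

```text
t 11.9 pos [ 0.4509 -0.009   0.0946] shift cm [-2.79 -0.19  0.27] twist -0.02 F [ 6.1 11.6  1.7] op 0.5761231602230324 gf 63.5838121175766 tilt [ 0.0057  0.0026 -1.    ]
ptr px (np.float64(250.52275379229872), np.float64(185.4049008168028)) (np.float64(250.6318874560375), np.float64(193.79835873388043)) moved mm along x,y -26.4 -2.7
```

View pics/t5c.png

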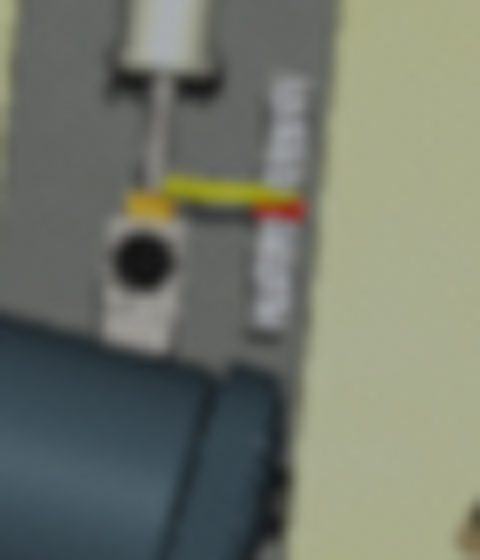

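The pointer moved about 26.5 mm. Its tip is at crop (290,197) and the clip's middle is at (280,208), so about 4 mm remains.

servo_tool:
  motion:
    - [[0.2, 0, 0, 0, 1], [0.4, 0, 0, 0, 1], [0.4, 0, 0, 0, 1], [0.4, 0, 0, 0, 1], [0.4, 0, 0, 0, 1]]

```text
time_s: 12.45
eef_pos: [0.4471, -0.0086, 0.0946]
eef_rot: [0.003, 0.057, 0.998, 0.002]
wrist_force: [6.9, 12.2, 0.4]
opening: 0.576
grasp_force: 63.5
```

```bash
python3 m.py t6; python3 - <<'E'
from h import *
# orange lug & pin head displacement vs t4
for f in('t4','t5','t6'):
    c=load(f)
    P=c['pixels'].astype(float); w=np.clip(P[...,0]-P[...,2]-60,0,None); m=np.zeros_like(w); m[180:206,234:242]=1; w*=m
    v,u=np.mgrid[:384,:512]; p=((u*w).sum()/w.sum(),(v*w).sum()/w.sum())
    d=np.clip(60-P.mean(2),0,None); m[:]=0; m[186:209,233:245]=1; d*=m; q=((u*d).sum()/d.sum(),(v*d).sum()/d.sum())
    print(f,'lug',(px(c,*p,.045)[:2]@EX*1000).round(1),'head',np.round(q,2),(px(c,*q,.075)[:2]@EX*1000).round(1))
E
```

```text
t 12.45 pos [ 0.4471 -0.0086  0.0946] shift cm [-3.17 -0.2   0.28] twist -0.02 F [ 6.9 12.2  0.4] op 0.5757271258323369 gf 63.52983355522156 tilt [ 0.006   0.0027 -1.    ]
ptr px (np.float64(250.52275379229872), np.float64(185.4049008168028)) (np.float64(250.1266846361186), np.float64(194.84366576819406)) moved mm along x,y -29.82 -1.41
t4 lug 591.2 head [238.47 195.45] 559.4
t5 lug 564.2 head [237.41 202.29] 538.1
t6 lug 560.1 head [237.22 203.49] 534.3
```

View pics/t6c.png

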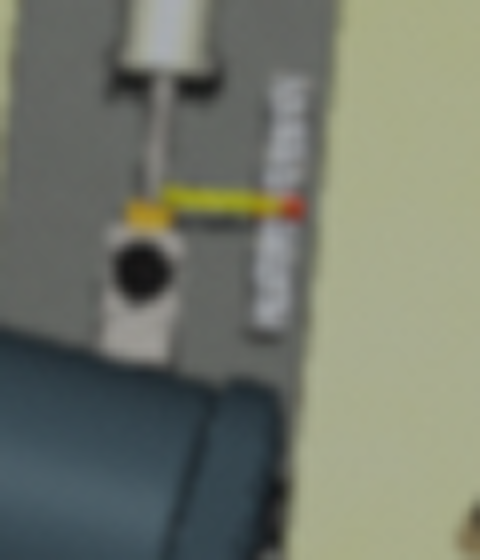

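The pointer tip is over the middle of the red clip at crop (283,207): the lug moved 31.1 mm and the pointer about 30, against 30.5 needed. The pin head at (143,270) is still seated, and the fingers are holding the grip.

```bash
python3 -c "
from bench import ctrl
print(ctrl.hand_in())"
```

```text
the job is handed in; nothing more can be done
None
```

I handed the job in with the pin seated in the fork and the gripper holding the grip, the pointer over the red clip to within about 1 mm by the camera; no verdict came back, and I viewed 11 pictures, one over the limit of 10.

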